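# Clamp the disc sample and close the test fixture

## Robot

A 6-joint arm with a two-finger parallel gripper is mounted at the origin on the work surface. World frame = base frame: x ahead of the robot, y to its left, z up, the work surface at z = 0. Lengths are in mm, angles in rad, forces in N, time in s.
With the tool pointing down it reaches from about 300 to 825 mm from the base axis. Payload 5.4 kg.
Tool frame: the origin (TCP) lies between the finger pads; the fingertips stand 25 mm ahead of it and the grasp point (between the pads) lies 6 mm ahead of it; z points along the fingers, x is the direction in which the jaws open and shut, and the axes are right-handed (so a half turn about z gives the same grasp; the last joint's range is limited). The gripper opens to 92 mm and grips with 3 to 60 N. Pads are 20 mm wide; open, the fingers measure 128 mm over their backs; the gripper's body (75 mm by 189 mm) begins 69 mm behind the grasp point.
Start: joints at [1.051, 0.158, 1.597, -0, 1.386, -0.21], TCP at [175.309, 547.607, 239.601] pointing down, gripper open.
Joint ranges: [-2.91, 2.91], [-0.94, 2.29], [0.18, 2.7], [-1.29, 4.43], [0.17, 2.64], [-3, 3]. Speed limits (rad/s): [2.57, 2.57, 3.14, 3.14, 3.14, 3.14].

## Interface

Orientations are given as [roll, pitch, yaw] about the fixed x, y, z axes, in that order (R = Rz(yaw) Ry(pitch) Rx(roll)).
In Python, from plant import r gives the robot as it stands.
- The arm moves only by the tool apply_moves, never from a script. Its argument "motion" is a list of rows, each a list of 7 numbers: the turn, a rotation vector about the world's x, y, z in units of 10 degrees (1.0 is 10 degrees), then the shift along the world's x, y, z in units of 40 mm (1.0 is 40 mm), then the finger opening in mm, from 0 to 91.9. A call has 1 to 8 rows; each row shifts and turns the commanded pose from where the row before left it; what a row does not reach is not made up. A row lasts 1/8 s, in which the tool goes at most 62.5 mm and 10.7 degrees, less where a joint would pass 70% of its speed; a pose out of reach is approached as far as the arm can. A call is refused whole if a number of a shift passes 1 or a number of a turn 1, either way. A call with a gripper value outside its range is refused whole. The fingers move at their own pace and stop on an object; "force" is the grip in N (left out, the last holds). Time passes only in rows, so rows that do not move let the fingers close. It gives the time, the measured TCP pose, the force and the opening at its end, in the units of the state.
- r.state(): the state, without advancing time (a new reading comes with each control period).
- r.grab_frame(name): name is "side" or "top" or "wrist"; returns a dict with "image" (400x640x3 uint8, red, green, blue), "range_z" (400x640 float32, mm along the optical axis (not along the pixel's ray), 0 where there is no reading), "camera_matrix" (3x3 intrinsics, pixels), "R" (3x3) and "t" (3): a world point X has camera coordinates R X + t. Camera axes: x right, y down, z forward; pixel columns grow to the right and rows downward; lengths in mm; the calibration is good to about 2 mm. The wrist camera is an equidistant fisheye: a pixel r from the principal point sees the ray r / f radians off the axis. A picture is of the moment at which its call begins.
- r.close_job(): hands the job in, once; it reports no verdict.
The state is a dict: "time_s": time; "joints": joint angles; "joint_vel": joint speeds; "tau": joint torques, N m; "eef_pos": TCP position; "eef_rot": TCP orientation; "wrist_force": force on the tool from outside, world axes, zero at the start; "wrist_torque": the same for the moment, N m; "width": opening from 0.0 (shut) to 1.0 (fully open).
Only numpy, scipy, OpenCV 4.12 (cv2) and the standard library are available. Lean on these libraries where they do the work, as an engineer would, in place of code of your own. Each camera call takes 0.05 s, during which the arm holds its last target. There are 200 camera calls.

## Task

Two identical test fixtures stand open on the bench, one holding a round disc sample, the other a square one. In the fixture with the round disc, swing the clamp lever fully down onto the disc, and then bring that fixture's clear cover forward and lower it gently until it is fully closed, without letting it drop. Leave the disc lying in its nest, and the other fixture and everything else on the bench as they are.

Things in the scene. Friction and masses are not known exactly. Their poses are not given: they have to be found in the camera images.
- fixture_a: Fixture to work on, holding the round disc: fixed grey open-topped metal box 140 (x) x 130 (y) x 60 mm high, walls 5 mm; origin at the centre of its underside, z up, front = its -x side. Inside, a black socket block with a square nest. Clamp lever hinged near the front, clear cover on the far wall's top; both start open. Brass stubs stick out 14 mm at its y sides. It and fixture_b may swap places
- lever_a (a joint): clamp lever of fixture_a: 0 = fully down (level, foot on the disc), 1.15 to 1.5 rad (nearly upright) at the start, stops at 0 and 1.55. Steel bar 12 mm wide, 8 mm thick. To shut, its end swings away from the front, towards the fixture's +x, and down. Hinge friction (0.1 N m) holds it at any angle; about 2 N at its end moves it, e.g. a push with closed fingertips
- lever_a_hinge (a point): that lever's hinge axis: along the fixture's y through this point, 48 mm to the -x side of the fixture's centre, 46 mm above the bench
- lever_a_tip (a point): centre of the cross-bar at that lever's end (10 mm diameter, 44 mm long, along the fixture's y), 75 mm from the hinge. Shut, it lies 27 mm to the +x side of the fixture's centre, 46 mm above the bench, 14 mm below the housing's rim
- cover_a (a joint): clear cover of fixture_a: 0 = closed (level, on its stop, 1 mm above the rim), 1.66 to 1.8 rad at the start (leaning back past upright), stop at 1.8. It stays put leaning back, but forward of upright (below about 1.3 rad) it falls by its weight (250 g, lightly damped hinge); let go with the handle more than about 5 mm above its closed height it may land too hard
- cover_a_hinge (a point): that cover's hinge axis: along the fixture's y through this point, 70 mm to the +x side of the fixture's centre, 64 mm above the bench
- cover_a_handle (a point): middle of the cover's handle, a round steel bar, 10 mm diameter, 90 mm long, along the fixture's y, 182 mm from the hinge. An arm at each end holds it beyond the cover's front edge, in the cover's plane: 37 mm free between bar and cover, so fingers fit either side of it at any angle and it can turn between them. Closed: 112 mm to the -x side of the fixture's centre, 64 mm above the bench
- fixture_a_nest (a point): centre of the nest's floor in fixture_a, where the disc lies, 28 mm above the bench
- disc: white ceramic round disc sample, 32 mm diameter, 8 mm thick, lying loose in the nest of fixture_a (36 mm square, rim 4 mm high); origin at the centre of its underside
- fixture_b: The other fixture, to be left alone, holding the square sample: identical to fixture_a in shape and size, lever and cover also standing open; origin at the centre of its underside, front = its -x side
- lever_b_tip (a point): centre of the cross-bar at the end of the lever of fixture_b
- cover_b_handle (a point): middle of the handle of the cover of fixture_b
- square: white ceramic square sample, 30 x 30 x 8 mm, lying loose in the nest of fixture_b; origin at the centre of its underside
- screwdriver: bystander: screwdriver with black handle, 170 mm, lying between the fixtures
- adaptor: bystander: small brass connector standing behind the gap between the fixtures, 18 mm diameter, 38 mm high
- weight: bystander: small steel weight with a knob standing between the fixtures, 28 mm diameter, 39 mm high
- caliper: bystander: steel caliper, 160 mm long, lying behind the fixtures
- jar: bystander: small jar behind the fixtures, 44 mm diameter, 60 mm high
- blank: bystander: aluminium block 50 x 30 x 10 mm behind the fixtures
There are look-alikes about, which are no part of the job. Leave any blue or red look-alike of the disc alone.

How it is judged:
By the outcome, as a careful person would: the job done as asked, in the order asked, and still so for the second after the job is handed in, with the robot touching nothing.
It also fails if it takes over 61 s, if anything falls off the work surface, if the arm or the gripper's body presses on something with over 40 N, if the wrist force passes 120 N, or if a joint passes its speed limit or range.

## Working session

There is one attempt and no reset: what is moved stays moved. The work goes in short steps, Python scripts to look and compute and a tool call to move; the robot and the scene stay as the last step left them, time stands still between calls to the robot, and variables do not carry over. Pictures are saved under pics/ and viewed, about 8 in all and at most 12, crops included, and the job is handed in when it is done.

Besides the shell and the picture viewer there is one more tool, called as name(argument=value, ...) on one line, values as JSON. apply_moves: Moves the arm, as the interface text tells. Its arguments: {"type":"object","properties":{"motion":{"type":"array"},"force":{"type":"number"}},"required":["motion"]}

```bash
mkdir -p pics; cat > h.py <<'E'
import numpy as np, cv2
from plant import r
def grab(n,save=None):
    f=r.grab_frame(n)
    if save: cv2.imwrite('pics/'+save,f['image'][:,:,::-1])
    return f
def cloud(f):
    K=f['camera_matrix'];z=f['range_z'].astype(float)
    v,u=np.mgrid[0:z.shape[0],0:z.shape[1]]
    P=np.stack([(u-K[0,2])/K[0,0]*z,(v-K[1,2])/K[1,1]*z,z],-1)
    W=(P-f['t'])@f['R']; W[z==0]=np.nan
    return W
E
python3 - <<'E'
from h import *
a=grab('top');b=grab('side')
np.savez('f0.npz',a=cloud(a),b=cloud(b))
cv2.imwrite('pics/a.png',a['image'][:,:,::-1]);cv2.imwrite('pics/b.png',b['image'][:,:,::-1])
for f in(a,b):print(f['camera_matrix'].round(1).tolist(),(-f['R'].T@f['t']).round(),f['R'].round(2).tolist())
print(r.state())
E
```

```text
[[385.9, 0.0, 324.7], [0.0, 385.9, 199.1], [0.0, 0.0, 1.0]] [ 463.   41. 1020.] [[-0.02, -1.0, -0.01], [-0.99, 0.02, -0.13], [0.13, 0.0, -0.99]]
[[363.0, 0.0, 307.8], [0.0, 363.0, 204.4], [0.0, 0.0, 1.0]] [360. 541. 684.] [[-0.9, -0.44, 0.0], [-0.34, 0.68, -0.65], [0.28, -0.59, -0.76]]
{'time_s': 0.1, 'joints': array([ 1.05084912e+00,  1.58987214e-01,  1.59812211e+00, -5.33314528e-06,
        1.38619020e+00, -2.10123499e-01]), 'joint_vel': array([-0.00142535, -0.00081995, -0.00288768, -0.00084704,  0.00227506,
       -0.00058537]), 'tau': array([ 7.43743567e-04, -3.86504459e+01, -3.22959924e+01,  7.03059230e-02,
        3.39612993e-02, -6.02035107e-05]), 'eef_pos': array([175.07730807, 547.14110837, 238.70875637]), 'eef_rot': array([-3.14124176e+00,  1.67042799e-03,  1.26097390e+00]), 'wrist_force': array([ 1.27272505, -0.0312172 ,  0.56972834]), 'wrist_torque': array([ 0.00236296,  0.09493579, -0.00509289]), 'width': 1.0014701548732072}
```

View pics/a.png

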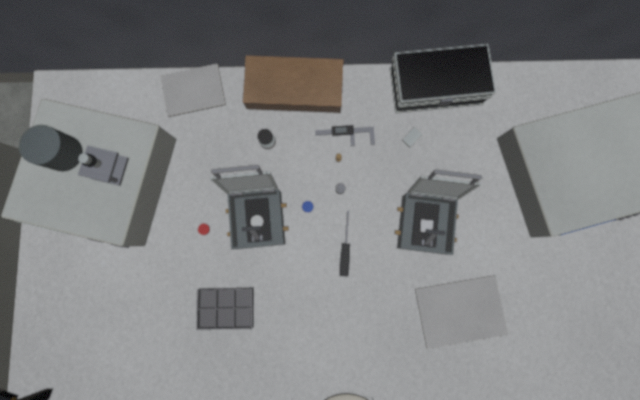

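View pics/b.png

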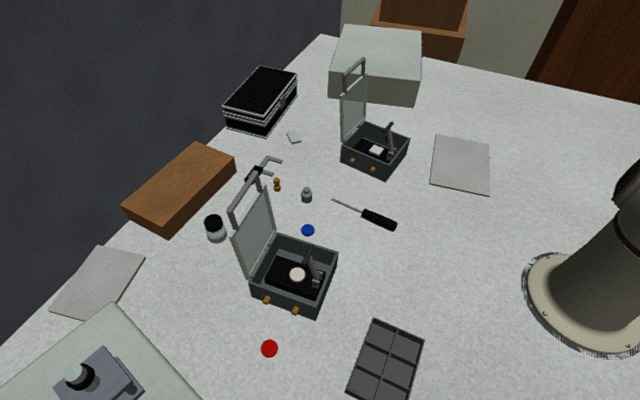

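The top view shows the round-disc fixture on the left (+y), centred at about (257,220). The square one is at about (428,222). The side view shows the disc fixture nearest the camera, with its handle at about (243,200) and its lever at about (312,270).

```bash
python3 - <<'E'
from h import *
d=np.load('f0.npz');A=d['a'].reshape(-1,3);B=d['b'].reshape(-1,3)
# rough centre from top pixel
c=np.nanmedian(d['a'][205:235,240:275].reshape(-1,3),0);print('c',c)
for n,P in(('top',A),('side',B)):
    near=(abs(P[:,0]-c[0])<160)&(abs(P[:,1]-c[1])<130)
    R=P[near&(P[:,2]>54)&(P[:,2]<63)]
    rect=cv2.minAreaRect(R[:,:2].astype(np.float32));print(n,'rim',len(R),rect,R[:,2].mean())
    H=P[near&(P[:,2]>150)];print('high',len(H),H[:,2].max())
    H=H[H[:,2]>H[:,2].max()-14]; print('handle',H.mean(0),H.min(0),H.max(0),len(H))
    C=P[near&(P[:,2]>75)&(P[:,2]<235)]; 
    L=P[near&(P[:,2]>64)&(P[:,2]<130)&(P[:,0]<c[0]+25)]
    print('lever',len(L)); 
    if len(L): 
        T=L[L[:,2]>L[:,2].max()-12];print(T.mean(0),T.min(0),T.max(0))
        m=L.mean(0);print('mean',m)
I=cv2.imread('pics/b.png')[160:330,210:360];cv2.imwrite('pics/b1.png',cv2.resize(I,None,fx=4.5,fy=3.5*4.5/4.5,interpolation=cv2.INTER_CUBIC))
E
```

```text
c [542.95428309 214.81215473  28.55490825]
top rim 413 ((541.4757080078125, 220.2203369140625), (139.0148162841797, 130.8555908203125), 4.567106246948242) 59.70245102249008
high 815 254.5022210501049
handle [628.22412622 225.29749428 249.70452   ] [620.01456209 176.84414336 240.60938129] [636.77508234 274.0414226  254.50222105] 241
lever 131
[514.61329586 217.42136713 122.23085213] [508.78203194 195.85580179 116.35062184] [519.89498436 239.9320756  127.40495842]
mean [510.50420409 217.58171443 110.5158273 ]
side rim 758 ((544.5453491210938, 216.99014282226562), (140.8973388671875, 131.67404174804688), 4.599207878112793) 58.2514438117929
high 1596 251.7594782672248
handle [628.9445041  229.53674164 247.12542614] [621.96252068 176.72484367 237.86876314] [637.51292468 274.34095109 251.75947827] 329
lever 244
[516.1127264  216.78258078 120.29726493] [510.82653478 194.20151846 111.29156465] [522.75816833 237.52709464 123.24417307]
mean [511.60639432 216.8069836  104.29436991]
```

View pics/b1.png

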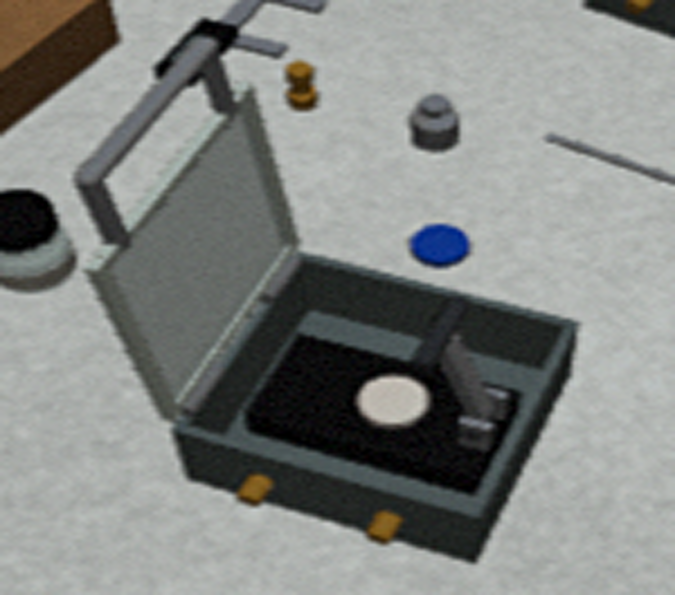

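Fixture_a's centre is about (543, 218.6) with yaw +4.6°. The lever is at about 1.29 rad and the cover at about 1.66 rad. Both views agree with the sizes given. I'll move to the front of the lever with the fingers shut and the jaw along the fixture's y.

apply_moves(motion=[[0,0,0.28,0.9,-1,0,0],[0,0,0.28,0.9,-1,0,0],[0,0,0.28,0.9,-1,0,0],[0,0,0.28,0.9,-1,0,0],[0,0,0.28,0.9,-1,0,0],[0,0,0.28,0.9,-1,0,0],[0,0,0.28,0.9,-1,0,0],[0,0,0.28,0.9,-1,0,0]], force=10)

```text
time_s: 1.1
eef_pos: [464.0, 226.1, 239.3]
eef_rot: [-3.141, -0.0, 1.653]
wrist_force: [0.7, 0.4, 0.5]
width: 0.154
```

```bash
cat >> h.py <<'E'
C=np.array([543.,218.6]);ex=np.array([.9968,.0802]);ey=np.array([-.0802,.9968])
def world(lx,ly,z): return np.r_[C+lx*ex+ly*ey,z]
def local(p): d=np.array(p[:2])-C; return np.r_[d@ex,d@ey,p[2]]
def plan(pts,start):
    p=np.array(start)
    for q in pts: print(((np.array(q)-p)/40).round(2).tolist()); p=np.array(q)
E
python3 - <<'E'
from h import *
s=r.state();print(s['eef_pos'],s['eef_rot'],local(s['eef_pos']),s['width'])
pts=[world(-78,-0,140),world(-60,0,133)]
for th in np.arange(1.3,-0.01,-0.1):
    tx,tz=-48+75*np.cos(th),46+75*np.sin(th);S,c=np.sin(th),np.cos(th)
    pts.append(world(tx-15*S-8*c,0,tz+5*c-10*S+25))
plan(pts,s['eef_pos'])
E
```

```text
[464.04694254 226.08188668 239.28751697] [-3.14118944e+00 -6.63285582e-05  1.65343034e+00] [-78.10036037  13.78997985 239.28751697] 0.15364171336444132
[0.03, -0.34, -2.48]
[0.45, 0.04, -0.18]
[0.39, 0.03, 0.05]
[0.17, 0.01, -0.04]
[0.17, 0.01, -0.05]
[0.16, 0.01, -0.07]
[0.16, 0.01, -0.08]
[0.15, 0.01, -0.1]
[0.14, 0.01, -0.11]
[0.13, 0.01, -0.12]
[0.12, 0.01, -0.13]
[0.11, 0.01, -0.14]
[0.09, 0.01, -0.15]
[0.08, 0.01, -0.15]
[0.06, 0.0, -0.16]
[0.05, 0.0, -0.16]
```

apply_moves(motion=[[0,0,0,0.03,-0.34,-0.9,0],[0,0,0,0,0,-0.9,0],[0,0,0,0,0,-0.68,0],[0,0,0,0.45,0.04,-0.18,0],[0,0,0,0.39,0.03,0.05,0],[0,0,0,0.17,0.01,-0.04,0],[0,0,0,0.17,0.01,-0.05,0],[0,0,0,0,0,0,0]])

```text
time_s: 2.1
eef_pos: [511.7, 217.6, 131.3]
eef_rot: [-3.141, 0.0, 1.652]
wrist_force: [-0.2, -0.2, -0.2]
width: 0.001
```

```bash
python3 - <<'E'
from h import *
s=r.state();print(local(s['eef_pos']),s['wrist_force'])
f=grab('side');cv2.imwrite('pics/c.png',cv2.resize(f['image'][120:330,180:400,::-1],None,fx=2.5,fy=2.5))
E
```

```text
[-31.27610406   1.49088084 131.27166571] [-0.19047176 -0.24262466 -0.22224327]
```

View pics/c.png

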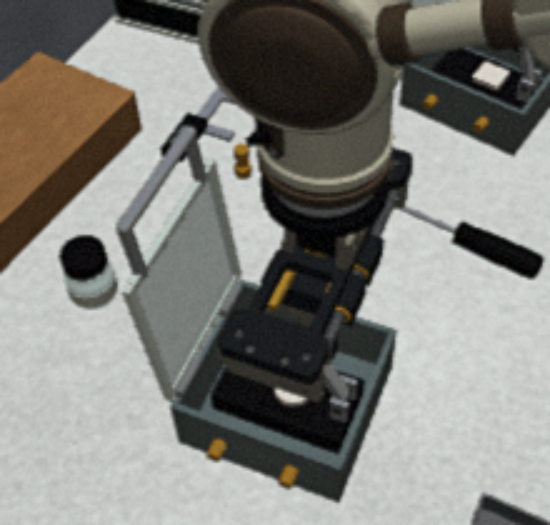

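The closed fingers are behind the lever, and the lever is starting to move. The body is clear of the cover. I'll continue the arc.

apply_moves(motion=[[0,0,0,0.16,0.01,-0.07,0],[0,0,0,0.16,0.01,-0.08,0],[0,0,0,0.15,0.01,-0.1,0],[0,0,0,0.14,0.01,-0.11,0],[0,0,0,0.13,0.01,-0.12,0],[0,0,0,0.12,0.01,-0.13,0],[0,0,0,0.11,0.01,-0.14,0],[0,0,0,0,0,0,0]])

```text
time_s: 3.15
eef_pos: [550.7, 220.3, 101.0]
eef_rot: [-3.141, 0.0, 1.652]
wrist_force: [0.2, 0.2, -0.7]
width: 0.003
```

apply_moves(motion=[[0,0,0,0.09,0.01,-0.15,0],[0,0,0,0.08,0.01,-0.15,0],[0,0,0,0.05,0,-0.16,0],[0,0,0,0.02,0,-0.16,0],[0,0,0,0,0,0,0]])

```text
time_s: 3.78
eef_pos: [560.3, 221.2, 76.6]
eef_rot: [3.141, -0.0, 1.652]
wrist_force: [-0.3, -0.1, 0.4]
width: 0.009
```

```bash
python3 - <<'E'
from h import *
s=r.state();print(local(s['eef_pos']),s['wrist_force'])
f=grab('side');cv2.imwrite('pics/d.png',cv2.resize(f['image'][120:330,180:400,::-1],None,fx=2.5,fy=2.5))
E
```

```text
[17.47665534  1.21226234 76.58324557] [-0.3380291  -0.0518571   0.44905261]
```

View pics/d.png

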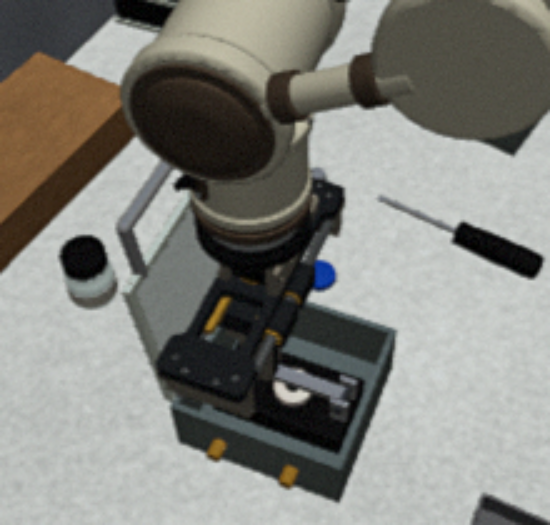

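The lever lies nearly level over the disc. I'll press the last bit until force shows.

apply_moves(motion=[[0,0,0,0,0,-0.03,0],[0,0,0,0,0,-0.03,0],[0,0,0,0,0,0,0]])

```text
time_s: 4.2
eef_pos: [560.3, 221.2, 75.9]
eef_rot: [3.141, 0.0, 1.652]
wrist_force: [-4.0, -1.1, 8.2]
width: 0.001
```

apply_moves(motion=[[0,0,0,0,0,-0.03,0],[0,0,0,0,0,0,0]])

```text
time_s: 4.45
eef_pos: [560.4, 221.2, 75.5]
eef_rot: [3.141, 0.0, 1.652]
wrist_force: [-6.2, -1.4, 14.8]
width: 0.006
```

Contact is firm at 51 mm, which is the cross-bar top at the shut height, so the lever is fully down. Next I retreat and turn the jaw to the fixture's x.

apply_moves(motion=[[0,0,0,0,0,0.5,0],[0,0,-0.3,-0.6,0,0.9,0],[0,0,-1,-0.8,0,0.9,0],[0,0,-1,-0.8,0,0.9,10],[0,0,-1,0,0,0.9,20],[0,0,-1,0,0,0.9,40],[0,0,-1,0,0,0.9,40],[0,0,-1,0,0,0,40]])

```text
time_s: 5.45
eef_pos: [473.7, 221.6, 313.8]
eef_rot: [3.139, -0.007, 0.547]
wrist_force: [0.3, 0.2, -0.0]
width: 0.434
```

apply_moves(motion=[[0,0,-1,0,0,0,40],[0,0,-1,0,0,0,40],[0,0,-0.7,0,0,0,40],[0,0,0,0,0,0,40]])

```text
time_s: 5.95
eef_pos: [472.1, 221.2, 309.7]
eef_rot: [-3.142, -0.001, 0.082]
wrist_force: [0.3, 0.2, -0.1]
width: 0.434
```

```bash
python3 - <<'E'
from h import *
s=r.state();print(s['eef_pos'],local(s['eef_pos']),s['eef_rot'],s['joints'].round(2),s['width'])
f=grab('side');W=cloud(f).reshape(-1,3)
L=np.c_[(W[:,:2]-C)@ex,(W[:,:2]-C)@ey,W[:,2]]
H=L[(L[:,2]>235)&(L[:,2]<258)&(abs(L[:,1])<60)&(L[:,0]>60)&(L[:,0]<120)];print('handle loc',np.median(H,0),H.min(0),H.max(0),len(H))
H=L[(abs(L[:,2]-47)<9)&(abs(L[:,1])<24)&(abs(L[:,0]-2)<40)];print('lever pts',np.median(H,0),H.min(0),H.max(0),len(H))
cv2.imwrite('pics/e.png',cv2.resize(f['image'][120:330,180:400,::-1],None,fx=2.5,fy=2.5))
plan([world(85.5,0,300),world(85.5,0,251)],s['eef_pos'])
E
```

```text
[472.07720614 221.17068456 309.72380276] [-70.48967202   8.25046644 309.72380276] [-3.14151863e+00 -7.45378926e-04  8.24710024e-02] [ 0.21 -0.02  1.65 -0.    1.51  0.12] 0.4341319749297954
handle loc [ 86.0194825   5.9105478 247.6798058] [ 82.19380268 -49.60271959 235.06224931] [ 93.33948633  49.01992333 250.37062151] 345
lever pts [ 5.60245812  0.32946628 48.42474844] [-37.17430744 -23.79897649  38.45133194] [32.1852163  20.20687376 52.13531463] 306
[3.9, 0.11, -0.24]
[0.0, 0.0, -1.23]
```

View pics/e.png

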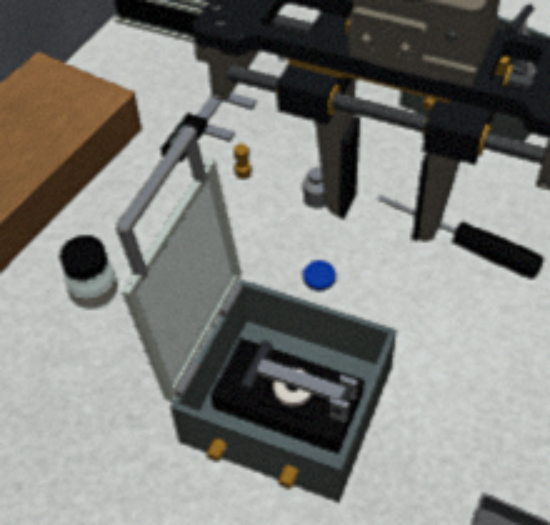

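The lever is level on the disc and the cover hasn't moved. I'll go above the handle and descend.

apply_moves(motion=[[0,0,0,0.95,0.03,0,40],[0,0,0,0.95,0.03,0,40],[0,0,0,1,0.03,0,40],[0,0,0,1,0.02,0,40],[0,0,0,0,0,0,40]])

```text
time_s: 6.62
eef_pos: [629.4, 225.0, 307.4]
eef_rot: [3.141, 0.002, 0.082]
wrist_force: [-0.3, 0.3, -0.3]
width: 0.435
```

apply_moves(motion=[[0,0,0,0,0,-0.7,40],[0,0,0,0,0,-0.7,40],[0,0,0,0,0,0,40],[0,0,0,0,0,0,40]])

```text
time_s: 7.12
eef_pos: [628.1, 225.8, 255.0]
eef_rot: [-3.141, -0.002, 0.082]
wrist_force: [0.3, 0.1, 1.1]
width: 0.434
```

```bash
python3 - <<'E'
from h import *
s=r.state();print(s['eef_pos'],local(s['eef_pos']),s['eef_rot'],s['joints'].round(2),s['width'])
f=grab('side');cv2.imwrite('pics/g.png',cv2.resize(f['image'][80:330,150:400,::-1],None,fx=2.4,fy=2.4))
E
```

```text
[628.12360832 225.83355044 255.03905909] [ 85.43134352   0.38348969 255.03905909] [-3.14136361e+00 -1.96400910e-03  8.20022897e-02] [0.16 0.39 1.29 0.   1.46 0.08] 0.43434577011319
```

View pics/g.png

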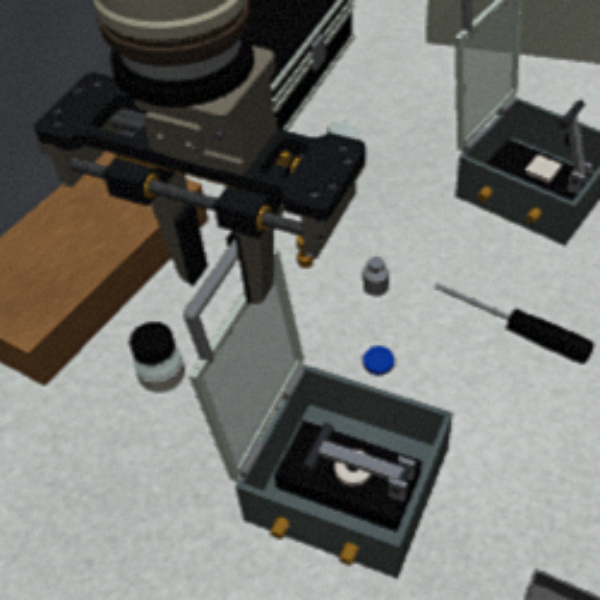

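The fingers straddle the bar. I'll lower 4 mm and close lightly.

apply_moves(motion=[[0,0,0,0,0,-0.1,30],[0,0,0,0,0,0,5],[0,0,0,0,0,0,5],[0,0,0,0,0,0,5],[0,0,0,0,0,0,5],[0,0,0,0,0,0,5]], force=12)

```text
time_s: 7.92
eef_pos: [628.2, 225.6, 249.4]
eef_rot: [-3.142, -0.0, 0.081]
wrist_force: [-1.2, -0.3, 1.6]
width: 0.102
```

```bash
python3 - <<'E'
from h import *
s=r.state();print(s['eef_pos'],local(s['eef_pos']),s['width']*91.9,s['wrist_force'])
a0=np.arctan2(s['eef_pos'][2]-6-64,70-local(s['eef_pos'])[0]);print(a0)
pts=[world(70-182*np.cos(t),0,70+182*np.sin(t)) for t in np.linspace(1.656,0,41)[1:]]
plan(pts,s['eef_pos'])
E
```

```text
[628.24143525 225.59275257 249.39438507] [8.55294814e+01 1.34012658e-01 2.49394385e+02] 9.40361110236379 [-1.15710493 -0.28441857  1.60017589]
1.6571472112362504
[-0.19, -0.02, 0.06]
[-0.19, -0.02, 0.0]
[-0.19, -0.02, -0.0]
[-0.19, -0.02, -0.01]
[-0.19, -0.02, -0.02]
[-0.19, -0.01, -0.03]
[-0.18, -0.01, -0.03]
[-0.18, -0.01, -0.04]
[-0.18, -0.01, -0.05]
[-0.18, -0.01, -0.06]
[-0.18, -0.01, -0.06]
[-0.17, -0.01, -0.07]
[-0.17, -0.01, -0.08]
[-0.17, -0.01, -0.09]
[-0.16, -0.01, -0.09]
[-0.16, -0.01, -0.1]
[-0.16, -0.01, -0.11]
[-0.15, -0.01, -0.11]
[-0.15, -0.01, -0.12]
[-0.14, -0.01, -0.12]
[-0.14, -0.01, -0.13]
[-0.13, -0.01, -0.14]
[-0.12, -0.01, -0.14]
[-0.12, -0.01, -0.15]
[-0.11, -0.01, -0.15]
[-0.11, -0.01, -0.16]
[-0.1, -0.01, -0.16]
[-0.09, -0.01, -0.16]
[-0.09, -0.01, -0.17]
[-0.08, -0.01, -0.17]
[-0.07, -0.01, -0.17]
[-0.06, -0.01, -0.18]
[-0.06, -0.0, -0.18]
[-0.05, -0.0, -0.18]
[-0.04, -0.0, -0.18]
[-0.03, -0.0, -0.19]
[-0.03, -0.0, -0.19]
[-0.02, -0.0, -0.19]
[-0.01, -0.0, -0.19]
[-0.0, -0.0, -0.19]
```

Gripped at 9.4 mm, as expected for a 10 mm bar. I'll bring it along the arc.

apply_moves(motion=[[0,0,0,-0.19,-0.02,0,5],[0,0,0,-0.19,-0.02,0,5],[0,0,0,-0.19,-0.02,0,5],[0,0,0,-0.19,-0.02,-0.01,5],[0,0,0,-0.19,-0.02,-0.02,5],[0,0,0,-0.19,-0.01,-0.03,5],[0,0,0,-0.18,-0.01,-0.03,5],[0,0,0,-0.18,-0.01,-0.04,5]])

```text
time_s: 8.93
eef_pos: [567.5, 220.3, 243.6]
eef_rot: [3.141, 0.001, 0.081]
wrist_force: [0.2, 3.8, 1.4]
width: 0.103
```

apply_moves(motion=[[0,0,0,-0.18,-0.01,-0.05,5],[0,0,0,-0.18,-0.01,-0.06,5],[0,0,0,-0.18,-0.01,-0.06,5],[0,0,0,-0.17,-0.01,-0.07,5],[0,0,0,-0.17,-0.01,-0.08,5],[0,0,0,-0.17,-0.01,-0.09,5],[0,0,0,-0.16,-0.01,-0.09,5],[0,0,0,-0.16,-0.01,-0.1,5]])

```text
time_s: 9.93
eef_pos: [512.9, 216.4, 219.7]
eef_rot: [3.14, 0.0, 0.081]
wrist_force: [1.8, -5.6, -0.1]
width: 0.104
```

```bash
python3 - <<'E'
from h import *
s=r.state();l=local(s['eef_pos']);print(l,s['width']*91.9,s['wrist_force'],s['joints'].round(2))
print('r',np.hypot(70-l[0],l[2]-6+2-64))
f=grab('side');cv2.imwrite('pics/i.png',cv2.resize(f['image'][80:330,150:400,::-1],None,fx=2.4,fy=2.4))
E
```

```text
[-30.12985213   0.25206045 219.66014951] 9.591190660076231 [ 1.75261514 -5.60231101 -0.12011228] [ 0.18  0.13  1.67 -0.    1.34  0.1 ]
r 181.73273848267144
```

View pics/i.png

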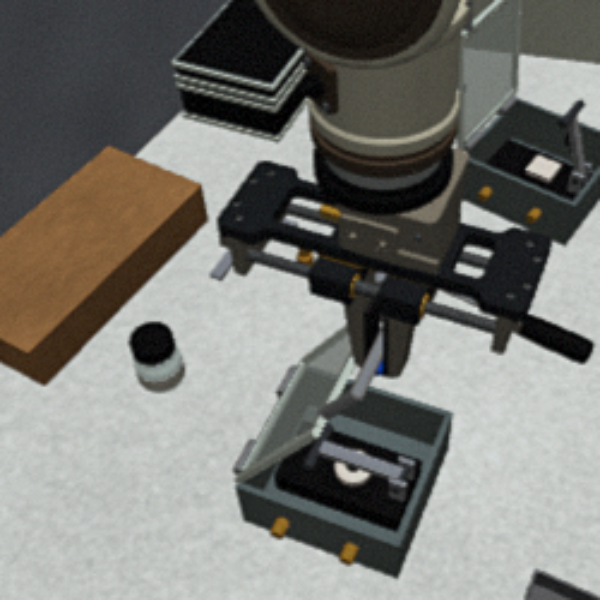

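The cover is at about 1 rad, held by the bar, with the radius consistent at 182 mm. I'll keep lowering.

apply_moves(motion=[[0,0,0,-0.16,-0.01,-0.11,5],[0,0,0,-0.15,-0.01,-0.11,5],[0,0,0,-0.15,-0.01,-0.12,5],[0,0,0,-0.14,-0.01,-0.12,5],[0,0,0,-0.14,-0.01,-0.13,5],[0,0,0,-0.13,-0.01,-0.14,5],[0,0,0,-0.12,-0.01,-0.14,5],[0,0,0,-0.12,-0.01,-0.15,5]])

```text
time_s: 10.98
eef_pos: [468.5, 213.8, 178.8]
eef_rot: [3.141, 0.0, 0.081]
wrist_force: [0.7, -5.8, -0.2]
width: 0.104
```

apply_moves(motion=[[0,0,0,-0.11,-0.01,-0.15,5],[0,0,0,-0.11,-0.01,-0.16,5],[0,0,0,-0.1,-0.01,-0.16,5],[0,0,0,-0.09,-0.01,-0.16,5],[0,0,0,-0.09,-0.01,-0.17,5],[0,0,0,-0.08,-0.01,-0.17,5],[0,0,0,-0.07,-0.01,-0.17,5],[0,0,0,-0.06,-0.01,-0.18,5]])

```text
time_s: 11.98
eef_pos: [440.2, 211.6, 126.0]
eef_rot: [-3.14, 0.0, 0.081]
wrist_force: [-0.8, 4.6, -0.9]
width: 0.103
```

```bash
python3 - <<'E'
from h import *
s=r.state();l=local(s['eef_pos']);print(l,s['width']*91.9,s['wrist_force'],s['joints'].round(2))
print('r',np.hypot(70-l[0],l[2]-6+2-64),np.arctan2(l[2]-68,70-l[0]))
E
```

```text
[-103.06039078    1.26836169  126.01142215] 9.510748634375274 [-0.77033911  4.56724964 -0.91685428] [0.2  0.06 1.95 0.   1.14 0.12]
r 182.5245845268646 0.32343781570589075
```

apply_moves(motion=[[0,0,0,-0.06,0,-0.18,5],[0,0,0,-0.05,0,-0.18,5],[0,0,0,-0.04,0,-0.18,5],[0,0,0,-0.03,0,-0.19,5],[0,0,0,-0.03,0,-0.19,5],[0,0,0,-0.02,0,-0.15,5],[0,0,0,-0.01,0,-0.15,5],[0,0,0,0,0,-0.1,5]])

```text
time_s: 12.98
eef_pos: [430.8, 210.6, 73.2]
eef_rot: [3.141, 0.0, 0.081]
wrist_force: [-1.9, 1.8, -0.4]
width: 0.105
```

apply_moves(motion=[[0,0,0,0,0,-0.05,5],[0,0,0,0,0,-0.04,5],[0,0,0,0,0,0,5]])

```text
time_s: 13.35
eef_pos: [430.7, 210.6, 69.8]
eef_rot: [3.141, 0.001, 0.081]
wrist_force: [-1.5, 0.2, -1.0]
width: 0.103
```

```bash
python3 - <<'E'
from h import *
s=r.state();l=local(s['eef_pos']);print(l,s['width']*91.9,s['wrist_force'])
f=grab('side');cv2.imwrite('pics/j.png',cv2.resize(f['image'][150:340,200:400,::-1],None,fx=3,fy=3))
L=cloud(f).reshape(-1,3);L=np.c_[(L[:,:2]-C)@ex,(L[:,:2]-C)@ey,L[:,2]]
m=(abs(L[:,1])<55)&(L[:,2]<90)&(L[:,2]>40)
for a,b in((20,50),(40,65),(-60,-30),(-118,-106)):
    k=m&(L[:,0]>a)&(L[:,0]<b)
    if a==-118:k&=abs(abs(L[:,1])-36)<9
    print(a,b,k.sum(),np.percentile(L[k,2],[5,50,95]) if k.any() else '')
E
```

```text
[-112.60009516    1.02265558   69.80110145] 9.489360290869856 [-1.4925707   0.15762439 -1.01692358]
20 50 721 [63.09212105 64.84129192 66.76408639]
40 65 608 [63.10882985 64.94790478 67.20830257]
-60 -30 607 [64.10223903 65.69031645 67.58509396]
-118 -106 61 [66.79763251 69.03291278 70.97076359]
```

View pics/j.png

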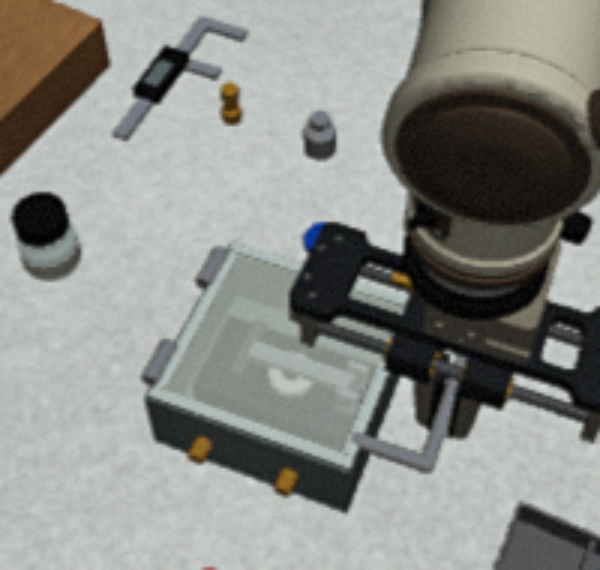

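The cover is almost closed. I'll lower it in small steps until the stop pushes back.

apply_moves(motion=[[0,0,0,0,0,-0.03,5],[0,0,0,0,0,-0.03,5],[0,0,0,0,0,0,5]])

```text
time_s: 13.78
eef_pos: [430.7, 210.6, 67.5]
eef_rot: [3.141, 0.001, 0.081]
wrist_force: [-3.1, -0.7, 0.1]
width: 0.104
```

apply_moves(motion=[[0,0,0,0,0,-0.03,5],[0,0,0,0,0,0,5]])

```text
time_s: 14.02
eef_pos: [430.8, 210.7, 67.3]
eef_rot: [3.141, 0.001, 0.081]
wrist_force: [-6.9, -1.7, 9.8]
width: 0.102
```

The stop pushes back with about 10 N, so the cover is closed. I'll ease off, open symmetrically, and go straight up.

apply_moves(motion=[[0,0,0,0,0,0.02,5],[0,0,0,0,0,0,18],[0,0,0,0,0,0,24],[0,0,0,0,0,0,24],[0,0,0,0,0,0,24]])

```text
time_s: 14.65
eef_pos: [431.1, 210.8, 67.2]
eef_rot: [-3.142, -0.0, 0.081]
wrist_force: [0.2, -0.4, -0.7]
width: 0.26
```

apply_moves(motion=[[0,0,0,0,0,0.3,24],[0,0,0,0,0,0.5,24],[0,0,0,0,0,1,24],[0,0,0,0,0,1,24],[0,0,0,-1,0,1,24],[0,0,0,-1,0,0.5,24],[0,0,0,0,0,0,24]])

```text
time_s: 15.52
eef_pos: [350.7, 211.4, 242.0]
eef_rot: [-3.141, -0.006, 0.082]
wrist_force: [0.4, -0.2, 0.7]
width: 0.258
```

```bash
python3 - <<'E'
from h import *
s=r.state();print(s['eef_pos'],s['width'],s['wrist_force'],s['time_s'])
f=grab('side','k.png')
L=cloud(f).reshape(-1,3);L=np.c_[(L[:,:2]-C)@ex,(L[:,:2]-C)@ey,L[:,2]]
m=(abs(L[:,1])<55)&(L[:,2]<90)&(L[:,2]>40)
for a,b in((20,50),(40,65),(-60,-30),(-118,-106)):
    k=m&(L[:,0]>a)&(L[:,0]<b)
    if a==-118:k&=abs(L[:,1])<40
    print(a,b,k.sum(),np.percentile(L[k,2],[5,50,95]) if k.any() else '')
E
```

```text
[350.6576999  211.35800447 241.98018607] 0.2577433519180137 [ 0.43797142 -0.17561247  0.6753744 ] 15.525
20 50 724 [62.81744934 64.45933913 66.15038422]
40 65 604 [62.78650368 64.77692998 66.79466365]
-60 -30 785 [62.71574906 64.44380828 65.92651783]
-118 -106 197 [64.51877239 67.07486797 69.28811729]
```

View pics/k.png

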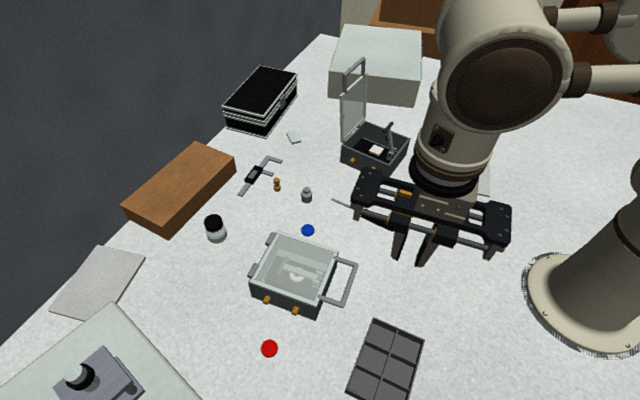

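The cover at about (295,270) is level: 64.4 mm at both front and back. The lever is still down over the disc, the arm is clear, and the other things are where they were.

```bash
python3 -c "
from plant import r
print(r.close_job())"
```

```text
the job is handed in; nothing more can be done
None
```

The round-disc fixture's lever is fully down on the disc and its clear cover is closed. I handed the job in at about 15.6 s on the robot's clock.

- **Lever:** I pushed it down with closed fingertips until it pressed back with about 15 N. The fingertips then stood at 51 mm, the height of the cross-bar's top when shut.
- **Cover:** I held it by the handle all the way down and let go only once its stop pushed back with about 10 N. It now lies level, at 64.4 mm both front and back.
- **Last picture:** The disc lies in its nest under the lever. By eye, the other fixture and the rest of the bench look unchanged. The arm touches nothing.

No check failed. The side camera showed the closed handle's top about 2 mm lower than expected (67 mm against 69 mm), which is within its calibration error.

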